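# Press a label holder home behind the lip of a jar rack

### The job

Take the yellow label holder out of its black stand and push it straight down behind the metal lip of the jar rack's front rail, in the bay of the jar with the blue lid and with its label facing out of the rack, until it sits fully home on the rail's floor against the sprung red seat. Finish while still holding it pressed home, firmly but without forcing it, so that someone can do up the locking screws; do not let go. Leave the two jars and the grey holder where they stand.

Things in the scene. Friction and masses are not known exactly. Their poses are not given: they have to be found in the camera images.
- label_holder: Yellow plastic label holder, 80 mm high, 50 g, upright in either slot of the stand. Origin: centre of its lower edge. z up; -x is the front (white card with black bars); y along its width. Up to 50 mm it is a plate 5 mm thick (x), 64 mm wide (y); from 44 to 80 mm a grip tab 10 mm thick (x), 40 mm wide (y), to be pinched front to back about 65 mm up.
- label_holder_face (a point): Middle of the front face of the yellow holder's grip tab, 5 mm in front (-x) of its mid plane and 62 mm above its lower edge.
- spare_holder: Grey holder of the same shape, in the other slot of the stand. To be left alone.
- label_stand: Fixed black block 60 x 210 x 30 mm (x, y, z), origin at the centre of its underside. Two slots, open at the top, centred at y = +50 and -50 mm, each 7 mm (x) by 67 mm (y) and 22 mm deep: a holder's lower edge stands 8 mm above the bench and is free once lifted by 22 mm.
- label_rack: Fixed plywood jar rack, 150 x 214 mm, with a label rail along its front. Origin: at bench level, under the mid line of the rail's channel, midway along it. -x is the front, y runs along the rail. Two bays, centred at y = +50 and -50 mm. The jars stand on its floor, 12 mm above the bench, about 85 mm behind the channel (+x).
- left_bay (a point): Centre of the channel's floor in the bay at +y, 20 mm above the bench; axes as the rack's. The channel is 7.5 mm wide (x) and 78 mm long (y) in each bay, grey blocks at its ends. In front the metal lip rises 18 mm above this floor, with a flared edge leaning outward to 25 mm; behind, the 6 mm wooden board rises 32 mm, so the holder can be lowered along the board.
- right_bay (a point): The same point in the bay at -y.
- left_seat (a joint): Sprung red seat in the floor of the bay at +y, 40 mm long, centred in the bay. Value in m: 0 = up (its top 8 mm above the channel's floor), grows as it is pressed down; 0.008 = flush with the floor, a holder on it is fully home. Spring: 2.7 N at 0, about 10 N at 0.008; it pushes the holder up again if let go. Below that the floor is rigid.
- right_seat (a joint): The same for the bay at -y.
- blue_lid_jar: Jar with a blue lid, 56 mm across, 91 mm high, standing in one of the two bays (either one). Origin: centre of its underside. Its bay is the one to be labelled.
- white_lid_jar: Jar with a white lid, 62 mm across, 93 mm high, standing in the other bay. Origin: centre of its underside.
There are look-alikes about, which are no part of the job. There is more than one size of the label_holder; the one meant has the size given above.

How it is judged:
By the outcome, as a careful person would: the job done as asked, in the order asked, and still so for the second after the job is handed in, while the arm keeps its last pose, push and grip.
It also fails if it takes over 38 s, if anything falls off the work surface, if the arm or the gripper's body presses on something with over 40 N, if the wrist force passes 120 N, or if a joint passes its speed limit or range.

### The arm

A 6-joint arm with a two-finger parallel gripper is mounted at the origin on a cart in front of the work surface, level with it; the furniture and walls round the work are solid. World frame = base frame: x ahead of the robot, y to its left, z up, the work surface at z = 0. Lengths are in m, angles in rad, forces in N, time in s.
With the tool pointing down it reaches from about 0.25 to 0.85 m from the base axis. Payload 12.5 kg.
Tool frame: the origin (TCP) lies midway between the tips of the shut fingers; the grasp point (between the pads) lies 19 mm behind it; z points along the fingers, y is the line along which they close (so a half turn about z gives the same grasp; the last joint's range is limited). The gripper opens to 93 mm and grips with 3 to 60 N. Pads are 15 mm wide; open, the fingers measure 128 mm over their backs; the gripper's body (75 mm by 188 mm) begins 65 mm behind the grasp point.
Start: joints at [-1.407, 0.351, 1.652, -0, 1.139, -0.085], TCP at [0.135, -0.533, 0.219] pointing down, gripper open.
Joint ranges: [-2.75, 2.75], [-0.79, 2.1], [0.01, 2.65], [-1.57, 4.71], [0.07, 3.14], [-2.87, 2.87]. Speed limits (rad/s): [2.22, 2.22, 2.79, 3.14, 3.14, 3.14].

### API

Orientations are given as a rotation vector (axis times angle).
In Python, from station import monitor, cams, job gives the robot as it stands. The module is installed in compiled form; this text tells all that it offers.
- The arm moves only by the tool jog_arm, never from a script. Its argument "plan" is a list of rows, each a list of 7 numbers: the shift along the tool's x, y, z in mm, then the turn, a rotation vector about the tool's x, y, z in degrees, then the closure, from -1 (fully open) to 1 (shut). In form: [[x, y, z, wx, wy, wz, gripper], ...]. A call has 1 to 20 rows; each row shifts and turns the commanded pose from where the row before left it, along the tool's axes as they then stand; what a row does not reach is not made up. A row lasts 1/10 s, in which the tool goes at most 50 mm and 8.59 degrees, less where a joint would pass 70% of its speed; a pose out of reach is approached as far as the arm can. A call is refused whole if a number of a shift passes 50 or a number of a turn 8.59, either way. A call with a gripper value outside its range is refused whole. The fingers move at their own pace and stop on an object; "newtons" is the grip in N (left out, the last holds). Time passes only in rows, so rows that do not move let the fingers close. It gives the time, the measured TCP pose, the force, the opening and the grip force at its end, in the units of the state.
- monitor.sense(): the state, without advancing time (a new reading comes with each control period).
- cams.get_image(name): name is "scene" or "side" or "wrist"; returns a dict with "img" (400x640x3 uint8, red, green, blue), "fx", "fy", "cx", "cy" (pixels), "rvec" (rotation vector, rad) and "tvec" (3), from world to camera coordinates, as OpenCV has them. Camera axes: x right, y down, z forward; pixel columns grow to the right and rows downward; lengths in m; the calibration is good to about 2 mm. A picture is of the moment at which its call begins. There is no depth.
- job.sign_off(): hands the job in; it is judged then, once.
The state is a dict: "t": time; "q": joint angles; "qvel": joint speeds; "effort": joint torques, N m; "position": TCP position; "tcp_rot": TCP orientation; "force": force on the tool from outside, world axes, zero at the start; "torque": the same for the moment, N m; "grip_width": finger opening in m; "grasp_force": force on a finger pad.
Only numpy, scipy, OpenCV 4.12 (cv2) and the standard library are available. Lean on these libraries where they do the work, as an engineer would, in place of code of your own. Each camera call takes 0.05 s, during which the arm holds its last target. There are 200 camera calls.

## Working session

There is one attempt and no reset: what is moved stays moved. The work goes in short steps, Python scripts to look and compute and a tool call to move; the robot and the scene stay as the last step left them, time stands still between calls to the robot, and variables do not carry over. Pictures are saved under pics/ and viewed, at most 10 in all, crops included, and the job is handed in when it is done.

Besides the shell and the picture viewer there is one more tool, called after "Emit:" as name([rows], argument=value, ...), one row to a line, values as JSON. jog_arm: Moves the arm, as the interface text tells. Its arguments: {"type":"object","properties":{"plan":{"type":"array","items":{"type":"array","items":{"type":"number"}}},"newtons":{"type":"number"}},"required":["plan"]}

```bash
mkdir -p pics
cat > h.py <<'E'
import numpy as np, cv2
from station import monitor, cams, job
def grab(n,f=None):
    d=cams.get_image(n)
    if f: cv2.imwrite('pics/'+f,d['img'][:,:,::-1])
    return d
def ray(d,u,v):
    R=cv2.Rodrigues(np.array(d['rvec'],float))[0];t=np.array(d['tvec'],float).ravel()
    return -R.T@t, R.T@np.array([(u-d['cx'])/d['fx'],(v-d['cy'])/d['fy'],1.])
def onz(d,u,v,z):
    o,r=ray(d,u,v); return o+r*(z-o[2])/r[2]
def proj(d,p):
    return cv2.projectPoints(np.array(p,float).reshape(-1,1,3),np.array(d['rvec'],float),np.array(d['tvec'],float),np.array([[d['fx'],0,d['cx']],[0,d['fy'],d['cy']],[0,0,1.]]),None)[0].reshape(-1,2)
def tri(*obs):
    A=np.zeros((3,3));b=np.zeros(3)
    for d,u,v in obs:
        o,r=ray(d,u,v);r/=np.linalg.norm(r);P=np.eye(3)-np.outer(r,r);A+=P;b+=P@o
    return np.linalg.solve(A,b)
E
python3 - <<'E'
from h import *
a=grab('scene');b=grab('side')
cv2.imwrite('pics/a.png',np.vstack([a['img'],b['img']])[:,:,::-1][:, :][:600] if 0 else cv2.resize(np.vstack([a['img'],b['img']])[:,:,::-1],(480,600)))
grab('wrist','w0.png')
for d in (a,b): print(ray(d,320,200),d['fx'])
print(monitor.sense())
cv2.imwrite('pics/s0.png',a['img'][:,:,::-1]);cv2.imwrite('pics/d0.png',b['img'][:,:,::-1])
E
```

```text
(array([0.1936604 , 0.52725844, 0.89249124]), array([ 0.28649547, -0.56270795, -0.77548333])) 507.39951537875754
(array([0.09018472, 0.56906283, 0.65619676]), array([ 0.40008453, -0.6850306 , -0.60883051])) 364.5418423607394
{'t': 0.15, 'q': array([-1.40659807e+00,  3.51107450e-01,  1.65223036e+00, -2.41525600e-05,
        1.13906712e+00, -8.46015593e-02]), 'qvel': array([ 0.00011712, -0.0011591 , -0.00163528,  0.00087658,  0.0016295 ,
        0.00035352]), 'effort': array([ 3.55702541e-04, -4.97461939e+01, -2.85344660e+01,  6.99076219e-02,
        2.45846319e-02, -5.93066784e-05]), 'position': array([ 0.1354119 , -0.53282701,  0.2182456 ]), 'tcp_rot': array([-3.11650892e+00, -3.89721781e-01,  8.51676254e-05]), 'force': array([ 0.47299835, -0.56697905, -0.23722444]), 'torque': array([0.01581916, 0.02779017, 0.01777486]), 'grasp_force': 0.0, 'grip_width': 0.09283751680742898}
```

View pics/s0.png

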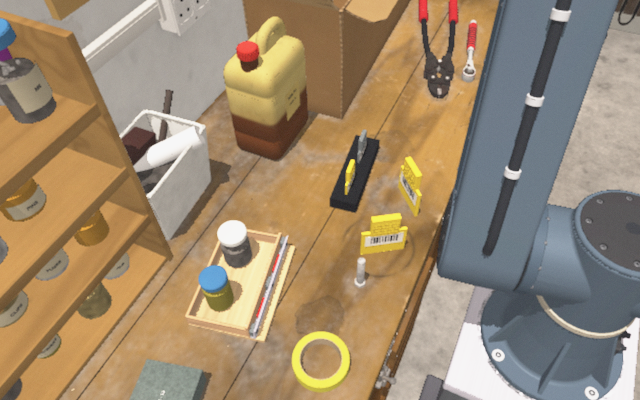

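View pics/d0.png

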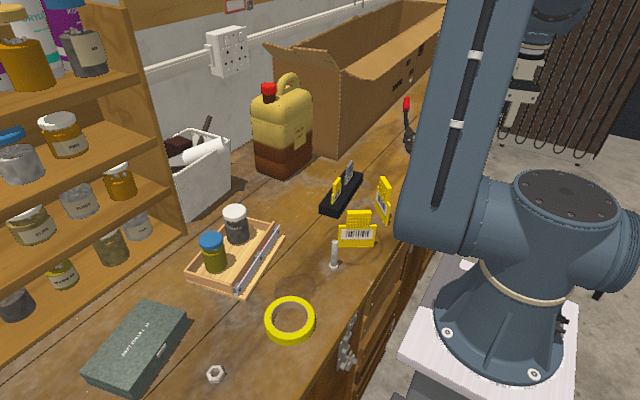

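Scene view: the candidates are the yellow holder in the black stand (349,177), loose yellow holders at (410,187) and (384,235), the tape ring (321,361) and the jerrycan. The one in the stand next to the grey (362,145) fits the description. The blue-lid jar (213,283) is in the bay nearer the camera. I'll check with one close crop.

Run:
```python
import cv2,numpy as np
a=cv2.imread('pics/s0.png');b=cv2.imread('pics/d0.png')
r=lambda i:cv2.resize(i,(400,300),interpolation=cv2.INTER_CUBIC)
cv2.imwrite('pics/c0.png',np.vstack([np.hstack([r(a[120:225,325:465]),r(b[150:255,310:450])]),np.hstack([r(a[215:350,180:360]),r(b[190:310,170:330])])]))
```

```text
(no output)
```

View pics/c0.png

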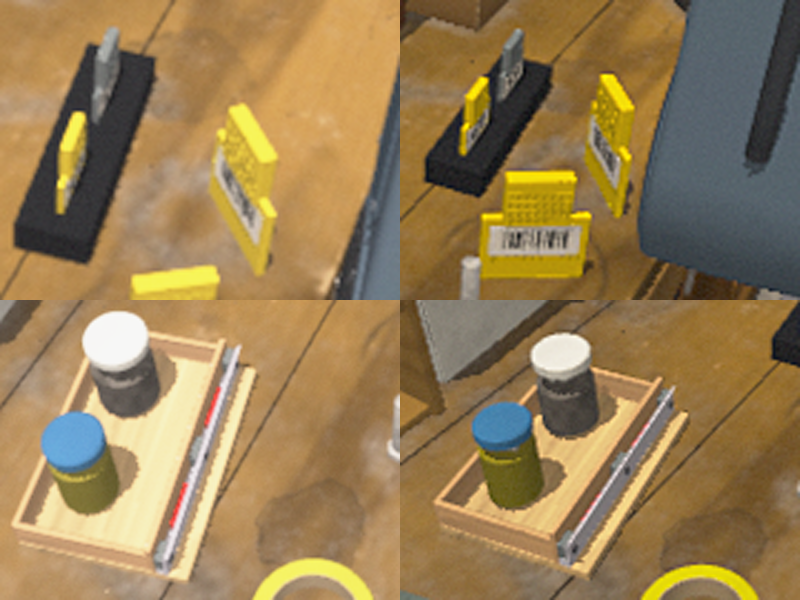

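The crop shows that the stand's yellow holder has its label on the robot side. The rack's rail front also faces the robot side (scene image right), and the blue jar stands in the near bay. Next comes a coarse localisation.

```bash
cat >> h.py <<'E'
def T():
    s=monitor.sense();return cv2.Rodrigues(s['tcp_rot'])[0],s['position']
E
python3 - <<'E'
from h import *
a=grab('scene');w=grab('wrist')
f=lambda x,y:(325+x*.35,120+y*.35)
for n,c in dict(NL=(18,238),NR=(88,258),FR=(155,58),FL=(90,45)).items(): print('stand',n,onz(a,*f(*c),.03).round(4))
print('holder top',onz(a,*f(73,118),.088))
g=lambda x,y:(180+x*.45,215+y*.45)
print('lip near end',onz(a,*g(168,560),.042),'far',onz(a,*g(236,350),.042))
print('bluelid',onz(a,*g(75,440),.103),'white',onz(a,*g(116,338),.105))
R,p=T();o,r=ray(w,320,200);print('cam in tool',R.T@(o-p),R.T@r,w['fx'],R)
print(R.T@(cv2.Rodrigues(np.array(w['rvec']))[0].T))
E
```

```text
stand NL [ 0.4859 -0.1004  0.03  ]
stand NR [ 0.4298 -0.1047  0.03  ]
stand FR [ 0.4619 -0.3262  0.03  ]
stand FL [ 0.5182 -0.3181  0.03  ]
holder top [ 0.47705859 -0.18219392  0.088     ]
lip near end [0.37247729 0.42063166 0.042     ] far [0.39799909 0.27357167 0.042     ]
bluelid [0.45322887 0.39157443 0.103     ] white [0.46441144 0.32069097 0.105     ]
cam in tool [ 0.07337097 -0.00049215 -0.16544931] [-0.25598484 -0.00811461  0.96670408] 313.76479884831974 [[ 9.69215651e-01  2.46213354e-01 -7.77355525e-05]
 [ 2.46213361e-01 -9.69215517e-01  5.12184906e-04]
 [ 5.07642601e-05 -5.15557159e-04 -9.99999866e-01]]
[[ 1.67975131e-04 -9.64846898e-01 -2.62812547e-01]
 [ 9.99999916e-01  2.60550236e-04 -3.17397215e-04]
 [ 3.74715590e-04 -2.62812471e-01  9.64846861e-01]]
```

Run:
```python
from h import *
a=grab('scene')
g=lambda x,y:(180+x*.45,215+(y-300)*.45)
print('lip near end',onz(a,*g(168,560),.042),'far',onz(a,*g(236,350),.042))
print('bluelid',onz(a,*g(75,440),.103),'white',onz(a,*g(116,338),.105))
for p in [(345,110),(305,105),(265,155),(300,140),(240,145)]: print(p,onz(a,*p,0).round(3))
print('can top',onz(a,300,45,.25),'box',onz(a,345,45,.15),onz(a,345,45,.25))
print('other holders', onz(a,420,212,0),onz(a,384,252,0))
```

```text
lip near end [0.48179986 0.23206699 0.042     ] far [0.52820395 0.02777994 0.042     ]
bluelid [0.58093144 0.19554165 0.103     ] white [0.60317214 0.09665103 0.105     ]
(345, 110) [ 0.595 -0.426  0.   ]
(305, 105) [ 0.701 -0.4    0.   ]
(265, 155) [ 0.707 -0.193  0.   ]
(300, 140) [ 0.653 -0.275  0.   ]
(240, 145) [ 0.782 -0.197  0.   ]
can top [ 0.65819687 -0.314174    0.25      ] box [ 0.62691092 -0.4910446   0.15      ] [ 0.56855999 -0.35389779  0.25      ]
other holders [ 0.30683336 -0.18131898  0.        ] [ 0.34152506 -0.04941655  0.        ]
```

Emit:
jog_arm([
  [0, 0, 0, 0, 0, -8.4, -1],
  [0, 0, 0, 0, 0, -8.4, -1],
  [0, 0, 0, 0, 0, -8.4, -1],
  [0, 0, 0, 0, 0, -8.4, -1],
  [0, 0, 0, 0, 0, -8.4, -1],
  [0, 0, 0, 0, 0, -8.4, -1],
  [0, 0, 0, 0, 0, -8.4, -1],
  [0, 0, 0, 0, 0, -8.4, -1],
  [0, 0, 0, 0, 0, -8.4, -1],
  [0, 0, 0, 0, 0, -8.4, -1],
  [0, 0, 0, 0, 0, 0, -1],
  [0, 0, 0, 0, 0, 0, -1],
])

```text
t: 1.5
position: [0.1354, -0.533, 0.2186]
tcp_rot: [-2.061, -2.371, -0.0]
force: [-0.2, 0.1, 0.4]
grip_width: 0.0929
grasp_force: 0.0
```

Emit:
jog_arm([
  [26.7, 31.7, 0, 0, 0, 0, -1],
  [26.7, 31.7, 0, 0, 0, 0, -1],
  [26.7, 31.7, 0, 0, 0, 0, -1],
  [26.7, 31.7, 0, 0, 0, 0, -1],
  [26.7, 31.7, 0, 0, 0, 0, -1],
  [26.7, 31.7, 0, 0, 0, 0, -1],
  [26.7, 31.7, 0, 0, 0, 0, -1],
  [26.7, 31.7, 0, 0, 0, 0, -1],
  [26.7, 31.7, 0, 0, 0, 0, -1],
  [26.7, 31.7, 0, 0, 0, 0, -1],
  [26.7, 31.7, 0, 0, 0, 0, -1],
  [26.7, 31.7, 0, 0, 0, 0, -1],
  [0, 0, 0, 0, 0, 0, -1],
  [0, 0, 0, 0, 0, 0, -1],
])

```text
t: 2.9
position: [0.466, -0.1609, 0.2185]
tcp_rot: [-2.057, -2.374, 0.0]
force: [-0.8, -0.3, -0.0]
grip_width: 0.0932
grasp_force: 0.0
```

Run:
```python
from h import *
w=grab('wrist','w1.png');print(T())
R,p=T()
print(proj(w,[p,p-R[:,2]*.019]))
```

```text
(array([[-1.41875863e-01,  9.89884364e-01, -4.30265293e-04],
       [ 9.89884458e-01,  1.41875850e-01, -5.94608551e-05],
       [ 2.18488348e-06, -4.34348986e-04, -9.99999906e-01]]), array([ 0.46557033, -0.16155787,  0.21853732]))
[[320.69439038 251.0881001 ]
 [320.508098   266.40725548]]
```

View pics/w1.png

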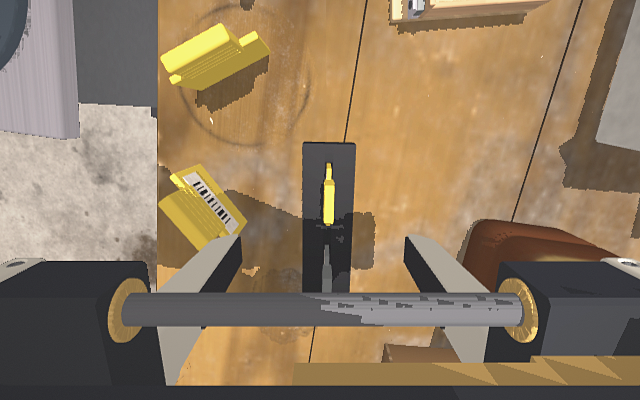

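Wrist view: the yellow holder in the stand is at (329,190), with the grey one at (327,265) below it. The stand's top edges are at columns 303 and 355. Next I measure the tab.

Run:
```python
from h import *
w=grab('wrist');i=w['img'];hsv=cv2.cvtColor(i,cv2.COLOR_RGB2HSV)
m=cv2.inRange(hsv,(22,150,90),(35,255,255));m[:,:305]=0;m[:,352:]=0;m[:150]=0;m[235:]=0
for r in range(158,232,4):
    c=np.where(m[r])[0]; print(r,c.min() if len(c) else 0,c.max() if len(c) else 0, hsv[r,c,2].astype(int).tolist() if len(c) else '')
R,p=T()
k=cv2.inRange(i,(0,0,0),(62,62,66))
E=[]
for r in range(150,215,5):
    c=np.where(k[r,290:370])[0]+290; 
    L=onz(w,c.min(),r,.03);Q=onz(w,c.max()+1,r,.03);E.append((r,*L[:2].round(4),*Q[:2].round(4)))
print(np.array(E))
cv2.imwrite('pics/c1.png',cv2.resize(i[135:275,290:370][:,:,::-1],(340,595),interpolation=cv2.INTER_NEAREST))
```

```text
158 0 0 
162 327 330 [128, 128, 125]
166 327 331 [202, 222, 220, 228, 206]
170 327 327 [237]
174 0 0 
178 327 327 [243]
182 324 334 [190, 211, 219, 222, 220, 220, 220, 220, 223, 227, 247]
186 325 325 [255]
190 324 325 [239, 255]
194 324 325 [229, 255]
198 334 334 [255]
202 324 334 [177, 255]
206 324 334 [227, 235]
210 0 0 
214 0 0 
218 324 324 [255]
222 325 326 [209, 209]
226 0 0 
230 0 0 Traceback (most recent call last):
  File "<stdin>", line 11, in <module>
    return umr_minimum(a, axis, None, out, keepdims, initial, where)
ValueError: zero-size array to reduction operation minimum which has no identity
```

Run:
```python
from h import *
w=grab('wrist');i=w['img'].astype(int)
m=(i[:,:,0]>130)&(i[:,:,0]-i[:,:,2]>70)&(i[:,:,1]>110);m[:,:310]=0;m[:,348:]=0;m[:155]=0;m[235:]=0
y,x=np.where(m);print(y.min(),y.max())
rows=np.arange(190,222);l=[np.where(m[r])[0].min() for r in rows];h=[np.where(m[r])[0].max()+1 for r in rows];print(l,h)
pl=np.polyfit(rows,l,1);ph=np.polyfit(rows,h,1)
P=[onz(w,(np.polyval(pl,r)+np.polyval(ph,r))/2-.5,r,.088) for r in (186,222)];print(P,np.degrees(np.arctan2(P[0][1]-P[1][1],P[0][0]-P[1][0])))
print('far end',onz(w,325,y.max(),.088))
g=i.sum(2)
E=[]
for r in range(150,215,8):
    c=np.where(g[r,290:370]<190)[0]+290
    if len(c): E.append([r,*onz(w,c.min(),r,.03)[:2],*onz(w,c.max()+1,r,.03)[:2]])
print(np.array(E).round(4))
print(T())
```

```text
162 224
[np.int64(324), np.int64(324), np.int64(324), np.int64(324), np.int64(324), np.int64(324), np.int64(324), np.int64(324), np.int64(324), np.int64(324), np.int64(324), np.int64(325), np.int64(324), np.int64(324), np.int64(324), np.int64(324), np.int64(324), np.int64(324), np.int64(324), np.int64(324), np.int64(324), np.int64(324), np.int64(324), np.int64(324), np.int64(324), np.int64(324), np.int64(324), np.int64(324), np.int64(324), np.int64(325), np.int64(325), np.int64(325)] [np.int64(335), np.int64(335), np.int64(335), np.int64(335), np.int64(335), np.int64(335), np.int64(335), np.int64(335), np.int64(335), np.int64(335), np.int64(335), np.int64(335), np.int64(335), np.int64(335), np.int64(335), np.int64(335), np.int64(335), np.int64(335), np.int64(335), np.int64(335), np.int64(335), np.int64(335), np.int64(335), np.int64(335), np.int64(335), np.int64(335), np.int64(335), np.int64(335), np.int64(335), np.int64(335), np.int64(335), np.int64(334)]
[array([ 0.47081336, -0.15213956,  0.088     ]), array([ 0.47634623, -0.18834187,  0.088     ])] 98.68939345192521
far end [ 0.472591   -0.19100297  0.088     ]
[[ 1.660e+02  4.660e-01 -1.422e-01  4.761e-01 -1.407e-01]
 [ 1.740e+02  4.673e-01 -1.513e-01  4.763e-01 -1.500e-01]
 [ 1.900e+02  4.654e-01 -1.705e-01  4.688e-01 -1.700e-01]
 [ 1.980e+02  4.667e-01 -1.799e-01  4.702e-01 -1.794e-01]
 [ 2.060e+02  4.472e-01 -1.925e-01  4.855e-01 -1.870e-01]
 [ 2.140e+02  4.484e-01 -2.023e-01  5.081e-01 -1.937e-01]]
(array([[-1.41165378e-01,  9.89986006e-01, -2.07940545e-04],
       [ 9.89986028e-01,  1.41165367e-01, -6.75468174e-05],
       [-3.75164007e-05, -2.15393507e-04, -9.99999976e-01]]), array([ 0.46530794, -0.16213004,  0.21862965]))
```

Emit:
jog_arm([
  [-5, 3.4, 20, 0, 0, -0.5, -1],
  [-5, 3.4, 30, 0, 0, 0, -1],
  [0, 0, 30, 0, 0, 0, -1],
  [0, 0, 30, 0, 0, 0, -1],
  [0, 0, 25, 0, 0, 0, -1],
  [0, 0, 18, 0, 0, 0, -1],
  [0, 0, 10, 0, 0, 0, -1],
  [0, 0, 0, 0, 0, 0, -1],
  [0, 0, 0, 0, 0, 0, -1],
])

```text
t: 3.95
position: [0.4743, -0.1708, 0.0563]
tcp_rot: [2.046, 2.383, 0.0]
force: [0.8, -0.2, -0.2]
grip_width: 0.0928
grasp_force: 0.0
```

Run:
```python
from h import *
w=grab('wrist','w2.png');i=w['img'].astype(int);R,p=T();print(p)
m=(i[:,:,0]>130)&(i[:,:,0]-i[:,:,2]>70)&(i[:,:,1]>110)
for r in range(150,300,10):
    c=np.where(m[r,250:420])[0]+250
    if len(c):
        q=[R.T@(onz(w,u,r,.088)-p) for u in (c.min()-.5,c.max()+.5)]; print(r,c.min(),c.max(),q[0][:2].round(4),q[1][:2].round(4))
```

```text
[ 0.4745308  -0.17073231  0.05656768]
150 250 419 [ 0.0598 -0.0306] [0.0598 0.0413]
160 250 419 [ 0.0556 -0.0308] [0.0556 0.0417]
170 250 419 [ 0.0513 -0.0311] [0.0513 0.042 ]
180 250 419 [ 0.0469 -0.0314] [0.0469 0.0424]
190 255 419 [ 0.0425 -0.0295] [0.0424 0.0427]
200 256 419 [ 0.0379 -0.0293] [0.0379 0.0431]
210 260 419 [ 0.0333 -0.0277] [0.0333 0.0435]
220 259 419 [ 0.0287 -0.0284] [0.0286 0.0439]
230 312 332 [ 0.0239 -0.0047] [0.0239 0.0048]
240 312 368 [ 0.019  -0.0047] [0.019  0.0213]
250 312 332 [ 0.0141 -0.0048] [0.0141 0.0049]
260 311 366 [ 0.009  -0.0053] [0.009  0.0208]
270 311 331 [ 0.0039 -0.0053] [0.0039 0.0045]
280 311 331 [-0.0013 -0.0054] [-0.0013  0.0046]
290 311 330 [-0.0066 -0.0055] [-0.0066  0.0041]
```

View pics/w2.png

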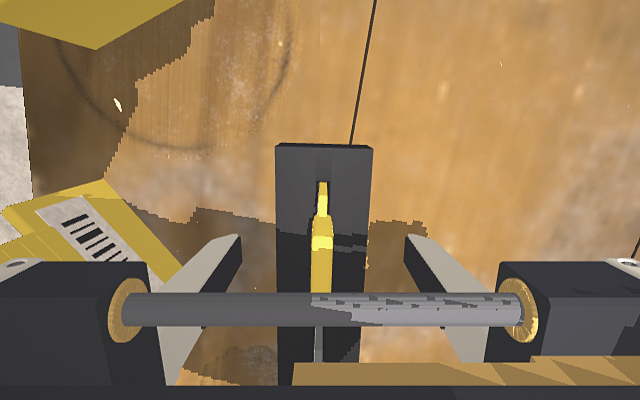

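The holder (320,270) is centred between the fingers to within 0.5 mm. Next I grip and lift.

Emit:
jog_arm([
  [0, 0, 1, 0, 0, 0, 1],
  [0, 0, 0, 0, 0, 0, 1],
  [0, 0, 0, 0, 0, 0, 1],
  [0, 0, 0, 0, 0, 0, 1],
  [0, 0, 0, 0, 0, 0, 1],
  [0, 0, 0, 0, 0, 0, 1],
  [0, 0, 0, 0, 0, 0, 1],
  [0, 0, 0, 0, 0, 0, 1],
  [0, 0, 0, 0, 0, 0, 1],
  [0, 0, 0, 0, 0, 0, 1],
], newtons=40)

```text
t: 5.0
position: [0.4741, -0.1702, 0.0546]
tcp_rot: [-2.045, -2.385, -0.0]
force: [-1.4, 0.3, -0.3]
grip_width: 0.0174
grasp_force: 0.0
```

Emit:
jog_arm([
  [0, 0, 0, 0, 0, 0, 1],
  [0, 0, 0, 0, 0, 0, 1],
  [0, 0, 0, 0, 0, 0, 1],
  [0, 0, 0, 0, 0, 0, 1],
], newtons=40)

```text
t: 5.4
position: [0.4739, -0.1702, 0.0546]
tcp_rot: [-2.045, -2.384, 0.0]
force: [-1.9, -1.1, 2.3]
grip_width: 0.0098
grasp_force: 40.0
```

Emit:
jog_arm([
  [0, 0, -8, 0, 0, 0, 1],
  [0, 0, -15, 0, 0, 0, 1],
  [0, 0, -30, 0, 0, 0, 1],
  [0, 0, -40, 0, 0, 0, 1],
  [0, 0, -40, 0, 0, 0, 1],
  [0, 0, -27, 0, 0, 0, 1],
  [31.7, 9.4, 0, 0, 0, 0, 1],
  [31.7, 9.4, 0, 0, 0, 0, 1],
  [31.7, 9.4, 0, 0, 0, 0, 1],
  [31.7, 9.4, 0, 0, 0, 0, 1],
  [31.7, 9.4, 0, 0, 0, 0, 1],
  [31.7, 9.4, 0, 0, 0, 0, 1],
  [31.7, 9.4, 0, 0, 0, 0, 1],
  [0, 0, 0, 0, 0, -4, 1],
  [0, 0, 0, 0, 0, 0, 1],
  [0, 0, 0, 0, 0, 0, 1],
])

```text
t: 7.0
position: [0.5054, 0.0589, 0.215]
tcp_rot: [1.963, 2.452, 0.0]
force: [-0.3, 0.7, -0.7]
grip_width: 0.0094
grasp_force: 40.0
```

Run:
```python
from h import *
w=grab('wrist','w3.png');print(T())
```

```text
(array([[-2.18623584e-01,  9.75809235e-01,  2.56850286e-04],
       [ 9.75809268e-01,  2.18623587e-01,  1.61963599e-05],
       [-4.03489733e-05,  2.54177796e-04, -9.99999967e-01]]), array([0.50534482, 0.05867579, 0.21488518]))
```

View pics/w3.png

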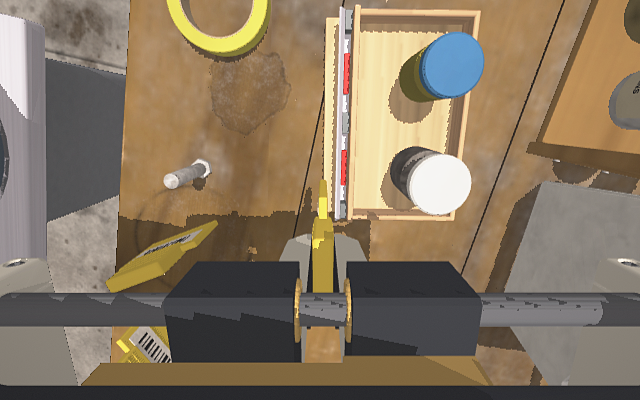

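Wrist view: the red seats are at (347,73), the blue jar's bay, and (344,167). The white lip strip is just left of the seats and the wooden board just right. The held holder is at (323,220), hanging straight.

Run:
```python
from h import *
w=grab('wrist');i=w['img'].astype(int);R,p=T()
cv2.imwrite('pics/c3.png',cv2.resize(w['img'][0:225,300:375][:,:,::-1].copy(),(200,600),interpolation=cv2.INTER_NEAREST))
m=((i[:,:,0]>130)&(i[:,:,1]<70)&(i[:,:,2]<70)).astype(np.uint8);m[:,:320]=0;m[:,370:]=0;m[230:]=0
n,l,st,ce=cv2.connectedComponentsWithStats(m)
for k in range(1,n):
    if st[k,4]>20: print(st[k],ce[k],onz(w,*ce[k],.028), R.T@(onz(w,*ce[k],.028)-p))
for r in (65,75,85,160,170): print(r,[tuple(map(int,i[r,c])) for c in range(332,360)])
```

```text
[344  53   3  24  25] [344.12  64.04] [0.50037425 0.18690185 0.028     ] [0.12632408 0.02311746 0.18684645]
65 [(251, 237, 183), (215, 170, 124), (225, 184, 136), (169, 138, 104), (169, 137, 102), (166, 134, 100), (235, 228, 229), (243, 239, 243), (219, 213, 215), (211, 200, 205), (210, 204, 210), (212, 220, 226), (214, 30, 24), (252, 111, 103), (248, 103, 96), (250, 103, 97), (255, 106, 100), (155, 45, 46), (114, 104, 79), (123, 99, 75), (128, 100, 76), (249, 208, 153), (250, 229, 176), (245, 222, 170), (246, 225, 173), (246, 222, 169), (226, 183, 136), (245, 226, 172)]
75 [(247, 233, 180), (253, 242, 190), (255, 236, 174), (164, 132, 99), (168, 137, 99), (169, 137, 105), (249, 247, 255), (242, 237, 242), (209, 198, 204), (211, 202, 207), (211, 209, 214), (192, 165, 168), (252, 63, 56), (249, 101, 95), (248, 101, 95), (254, 104, 97), (255, 95, 90), (136, 84, 81), (118, 101, 77), (120, 97, 75), (181, 137, 104), (254, 226, 168), (247, 225, 173), (245, 222, 170), (246, 225, 174), (241, 207, 156), (225, 189, 138), (245, 225, 170)]
85 [(248, 234, 182), (255, 244, 190), (158, 125, 94), (1
[... 638 characters left out ...]
3), (151, 69, 71), (114, 103, 79), (122, 101, 78), (167, 129, 98), (251, 215, 161), (247, 222, 169), (245, 221, 169), (245, 222, 172), (242, 211, 158), (243, 224, 169), (245, 227, 176), (245, 229, 175), (244, 227, 174), (244, 224, 171)]
170 [(210, 167, 125), (157, 128, 97), (160, 130, 94), (162, 131, 101), (251, 251, 255), (231, 224, 227), (213, 202, 208), (213, 208, 211), (212, 220, 225), (222, 75, 71), (251, 83, 78), (249, 84, 79), (255, 86, 81), (156, 39, 39), (139, 85, 80), (118, 103, 77), (123, 99, 76), (233, 185, 139), (246, 216, 160), (241, 208, 156), (242, 211, 159), (242, 211, 158), (215, 170, 127), (247, 230, 176), (246, 230, 176), (245, 227, 174), (244, 225, 174), (244, 225, 171)]
```

View pics/c3.png

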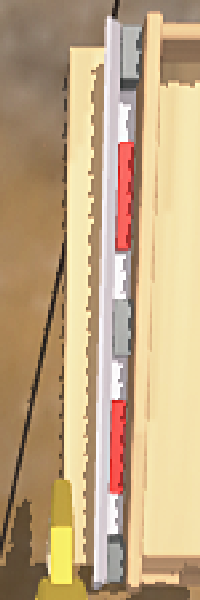

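Run:
```python
from h import *
w=grab('wrist');i=w['img'].astype(int);R,p=T()
m=((i[:,:,0]>130)&(i[:,:,0]-i[:,:,1]>90)&(i[:,:,0]-i[:,:,2]>90)&(abs(i[:,:,1]-i[:,:,2])<15)).astype(np.uint8);m[:,:335]=0;m[:,356:]=0;m[230:]=0
n,l,st,ce=cv2.connectedComponentsWithStats(m)
S=[]
for k in range(1,n):
    if st[k,4]>40:
        mid=(st[k,0]+st[k,2]/2-.5,st[k,1]+st[k,3]/2-.5);q=onz(w,*mid,.028);S.append(q);print(st[k],q,(R.T@(q-p)).round(4))
B=[onz(w,c,r,.052) for r,c in [(65,352.5),(75,352),(85,351.5),(160,349.1),(170,348.6)]]
for b in B: print('board',b.round(4),(R.T@(b-p)).round(4))
d=B[0]-B[4];print('yaw',np.degrees(np.arctan2(d[1],d[0])))
d=S[0]-S[1];print('yaw seats',np.degrees(np.arctan2(d[1],d[0])),np.linalg.norm(d))
# holder in hand: yellow width per row
yl=(i[:,:,0]>130)&(i[:,:,0]-i[:,:,2]>70)&(i[:,:,1]>110)&(i[:,:,0]-i[:,:,1]<60)
for r in range(182,292,8):
    c=np.where(yl[r,305:338])[0]+305
    if len(c): print(r,c.min(),c.max(),[(R.T@(onz(w,(c.min()+c.max())/2,r,p[2]+h)-p))[:2].round(4) for h in (.0335,.0035,-.0465)])
```

```text
[343  53   7  41 219] [0.50433627 0.17878661 0.028     ] [0.1175 0.0253 0.1868]
[341 150   6  35 173] [0.52513404 0.08205186 0.028     ] [0.0186 0.0244 0.1868]
board [0.5078 0.1839 0.052 ] [0.1218 0.0297 0.1628]
board [0.5095 0.175  0.052 ] [0.1127 0.0295 0.1628]
board [0.5112 0.166  0.052 ] [0.1035 0.0292 0.1628]
board [0.5267 0.0938 0.052 ] [0.0297 0.0285 0.1628]
board [0.5287 0.0834 0.052 ] [0.0191 0.0282 0.1628]
yaw 101.783172475282
yaw seats 102.13376491020018 0.09894523382167776
182 306 331 [array([ 0.0464, -0.0012]), array([ 0.0403, -0.0015]), array([ 0.03  , -0.0022])]
190 305 331 [array([ 0.0429, -0.0014]), array([ 0.0359, -0.0018]), array([ 0.0244, -0.0025])]
198 311 330 [array([ 0.0393, -0.0003]), array([ 0.0316, -0.0005]), array([ 0.0187, -0.0008])]
206 312 330 [array([ 0.0357, -0.0001]), array([ 0.0271, -0.0003]), array([ 0.0129, -0.0005])]
214 319 328 [array([0.032, 0.001]), array([0.0226, 0.0011]), array([0.007 , 0.0013])]
222 314 337 [array([0.0283, 0.0019]), array([0.0181, 0.0022]), array([0.001 , 0.0027])]
230 312 332 [array([0.0245, 0.0003]), array([0.0134, 0.0003]), array([-0.0051,  0.0002])]
238 312 333 [array([0.0207, 0.0005]), array([0.0087, 0.0006]), array([-0.0112,  0.0006])]
246 312 332 [array([0.0168, 0.0003]), array([0.004 , 0.0003]), array([-0.0174,  0.0002])]
254 312 332 [array([0.0129, 0.0003]), array([-0.0009,  0.0003]), array([-0.0238,  0.0002])]
262 313 332 [array([0.0089, 0.0005]), array([-0.0058,  0.0006]), array([-0.0302,  0.0006])]
270 313 332 [array([0.0048, 0.0005]), array([-0.0107,  0.0006]), array([-0.0367,  0.0006])]
278 313 332 [array([0.0007, 0.0005]), array([-0.0158,  0.0006]), array([-0.0433,  0.0006])]
286 313 332 [array([-0.0034,  0.0005]), array([-0.0209,  0.0006]), array([-0.05  ,  0.0006])]
```

Emit:
jog_arm([
  [29.4, 6.2, 0, 0, 0, 0, 1],
  [29.4, 6.2, 0, 0, 0, 0, 1],
  [29.4, 6.2, 0, 0, 0, 0, 1],
  [29.3, 6.2, 0, 0, 0, 0, 1],
  [0, 0, 20, 0, 0, 0.5, 1],
  [0, 0, 30, 0, 0, 0, 1],
  [0, 0, 30, 0, 0, 0, 1],
  [0, 0, 20, 0, 0, 0, 1],
  [0, 0, 0, 0, 0, 0, 1],
  [0, 0, 0, 0, 0, 0, 1],
])

```text
t: 8.15
position: [0.504, 0.1789, 0.1152]
tcp_rot: [1.973, 2.445, 0.0]
force: [0.4, 0.3, -1.5]
grip_width: 0.0101
grasp_force: 40.0
```

Run:
```python
from h import *
w=grab('wrist');a=grab('scene');b=grab('side');R,p=T();print(p,R[:,0])
r=lambda i,s:cv2.resize(i[:,:,::-1].copy(),s,interpolation=cv2.INTER_CUBIC)
im=np.vstack([np.hstack([r(a['img'][200:350,170:330],(400,300)),r(b['img'][170:320,160:320],(400,300))]),r(w['img'][100:300,220:487],(400,300)).repeat(1,0) if 0 else cv2.copyMakeBorder(r(w['img'][90:300,240:440],(286,300)),0,0,0,514,cv2.BORDER_CONSTANT)])
cv2.imwrite('pics/c4.png',im);cv2.imwrite('pics/w4.png',w['img'][:,:,::-1])
```

```text
[0.50438174 0.17923085 0.11598042] [-2.11769852e-01  9.77319554e-01  1.40701293e-04]
```

View pics/c4.png

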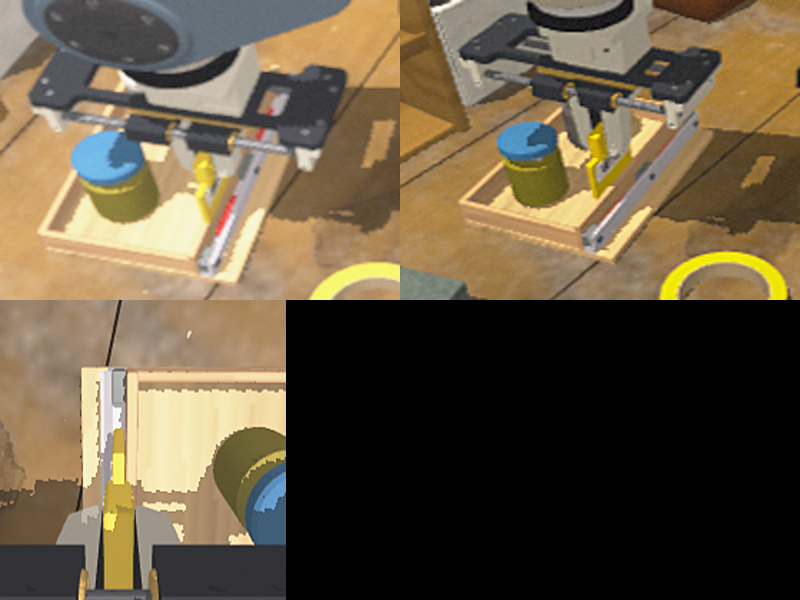

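The holder hangs above the rail in the blue jar's bay with its label facing out. Its plate end (wrist crop 118,435) lines up with the channel. A quick numeric check of that follows.

Run:
```python
from h import *
w=grab('wrist');i=w['img'].astype(int);R,p=T()
for r in (150,158,166,174,182,190,198,206): print(r,' '.join('%d,%d,%d'%tuple(i[r,c]) for c in range(308,338,1)))
```

```text
150 168,131,94 227,213,199 247,245,251 246,242,245 217,210,213 219,212,215 219,212,215 221,213,217 225,217,221 184,175,180 150,151,147 178,180,176 178,178,174 177,178,175 179,179,176 181,180,177 184,184,182 120,122,122 117,120,121 102,82,69 251,206,151 249,224,169 247,228,179 246,228,178 246,229,177 247,231,182 249,229,177 252,218,161 156,127,95 163,135,100
158 178,144,105 213,183,157 249,249,255 246,243,245 216,209,213 218,211,215 219,211,214 221,214,218 226,219,221 187,175,180 150,153,149 175,175,172 174,175,171 173,175,171 174,175,171 176,177,174 181,181,178 83,84,85 87,91,92 106,88,74 254,208,155 250,228,175 247,227,175 246,228,178 246,228,178 247,231,181 246,223,170 234,193,142 247,234,182 245,228,175
166 175,140,102 211,181,155 249,249,255 246,243,246 216,209,213 220,212,215 219,212,216 219,213,216 220,214,217 210,196,202 254,255,255 252,252,252 253,252,253 254,254,254 255,255,255 224,214,220 167,158,163 174,166,172 173,168,178 123,89,60 251,210,155 249,228,176 246,228,176 246,228,178 246,228,179 247,233,184 246,221,169 232,191,141 247,235,182 245,228,175
174 167,130,92 209,179
[... 1067 characters left out ...]
148,113 255,255,255 255,255,255 142,133,137 152,145,149 154,147,150 153,146,150 157,149,155 146,143,156 169,147,95 255,252,97 254,251,110 250,247,109 250,246,109 250,246,110 250,247,110 252,250,111 255,254,103 143,109,63 247,210,162 249,232,181 246,228,177 246,227,178 246,228,178 247,230,179 244,218,165 234,205,149 246,231,180 245,228,174
206 171,135,98 183,147,108 164,162,171 167,161,166 158,150,153 155,148,151 153,146,149 153,145,150 153,146,152 162,155,164 182,157,104 255,242,92 249,245,107 247,242,109 247,242,108 247,242,108 247,243,109 249,246,111 252,241,95 175,135,69 245,210,164 248,230,180 246,228,177 246,227,177 247,228,178 247,229,176 242,212,159 234,204,150 246,230,179 245,228,174
```

Run:
```python
from h import *
w=grab('wrist');R,p=T()
f=lambda u,v,z:(R.T@(onz(w,u,v,z)-p))[:2].round(4)
print(p,'plate low',f(322.5,182,.069),f(318.6,182,.069),f(326.4,182,.069),'plate top',f(322.8,198,.119))
for r in (150,182,206): print('board',f(327.4,r,.052),'lip inner@.038',f(316.7,r,.038),'flare outer@.045',f(309.3,r,.045))
```

```text
[0.50416336 0.17925374 0.11567064] plate low [0.0299 0.0007] [ 0.0299 -0.002 ] [0.0299 0.0034] plate top [0.0314 0.0008]
board [0.0501 0.0042] lip inner@.038 [ 0.0487 -0.0038] flare outer@.045 [ 0.0494 -0.0092]
board [0.0264 0.0043] lip inner@.038 [ 0.0236 -0.0039] flare outer@.045 [ 0.025  -0.0094]
board [0.0079 0.0044] lip inner@.038 [ 0.0039 -0.004 ] flare outer@.045 [ 0.0059 -0.0096]
```

Emit:
jog_arm([
  [0, -0.4, 8, 0, 0, 0, 1],
  [0, 0, 8, 0, 0, 0, 1],
  [0, 0, 7, 0, 0, 0, 1],
  [0, 0, 6, 0, 0, 0, 1],
  [0, 0, 5, 0, 0, 0, 1],
  [0, 0, 4, 0, 0, 0, 1],
  [0, 0, 0, 0, 0, 0, 1],
  [0, 0, 0, 0, 0, 0, 1],
])

```text
t: 9.2
position: [0.5033, 0.1791, 0.0767]
tcp_rot: [1.972, 2.446, 0.0]
force: [1.0, -0.3, -0.6]
grip_width: 0.0095
grasp_force: 40.0
```

Emit:
jog_arm([
  [0, 0, 2, 0, 0, 0, 1],
  [0, 0, 2, 0, 0, 0, 1],
  [0, 0, 2, 0, 0, 0, 1],
  [0, 0, 1.5, 0, 0, 0, 1],
  [0, 0, 0, 0, 0, 0, 1],
  [0, 0, 0, 0, 0, 0, 1],
  [0, 0, 0, 0, 0, 0, 1],
])

```text
t: 9.9
position: [0.5035, 0.1792, 0.0695]
tcp_rot: [1.971, 2.446, 0.001]
force: [-1.7, -1.1, 5.8]
grip_width: 0.0097
grasp_force: 40.0
```

Emit:
jog_arm([
  [0, 0, 1, 0, 0, 0, 1],
  [0, 0, 1, 0, 0, 0, 1],
  [0, 0, 0.5, 0, 0, 0, 1],
  [0, 0, 0, 0, 0, 0, 1],
  [0, 0, 0, 0, 0, 0, 1],
])

```text
t: 10.4
position: [0.5035, 0.1792, 0.0672]
tcp_rot: [1.971, 2.446, 0.001]
force: [-1.5, -0.2, 9.8]
grip_width: 0.0101
grasp_force: 40.0
```

Emit:
jog_arm([
  [0, 0, 0.5, 0, 0, 0, 1],
  [0, 0, 0, 0, 0, 0, 1],
  [0, 0, 0, 0, 0, 0, 1],
])

```text
t: 10.7
position: [0.5036, 0.1792, 0.0667]
tcp_rot: [1.971, 2.445, 0.001]
force: [-0.8, -0.3, 8.9]
grip_width: 0.0094
grasp_force: 40.0
```

Emit:
jog_arm([
  [0, 0, 0.5, 0, 0, 0, 1],
  [0, 0, 0, 0, 0, 0, 1],
  [0, 0, 0, 0, 0, 0, 1],
])

```text
t: 11.0
position: [0.5036, 0.1792, 0.0666]
tcp_rot: [1.971, 2.446, 0.001]
force: [-3.1, -0.7, 14.7]
grip_width: 0.0099
grasp_force: 40.0
```

Emit:
jog_arm([
  [0, 0, 0.5, 0, 0, 0, 1],
  [0, 0, 0, 0, 0, 0, 1],
  [0, 0, 0, 0, 0, 0, 1],
])

```text
t: 11.3
position: [0.5036, 0.1792, 0.0666]
tcp_rot: [1.971, 2.445, 0.001]
force: [-5.1, -0.9, 21.0]
grip_width: 0.0102
grasp_force: 40.0
```

The TCP has stopped at the predicted home height (0.0666) and the force has risen past the spring's 10 N to about 21 N. One last look.

Run:
```python
from h import *
a=grab('scene');b=grab('side');print([monitor.sense()['force'].round(1)])
r=lambda i:cv2.resize(i[:,:,::-1].copy(),(400,375),interpolation=cv2.INTER_CUBIC)
cv2.imwrite('pics/f.png',np.hstack([r(a['img'][200:350,170:330]),r(b['img'][170:320,160:320])]))
```

```text
[array([-4.9, -1.6, 19.9])]
```

View pics/f.png

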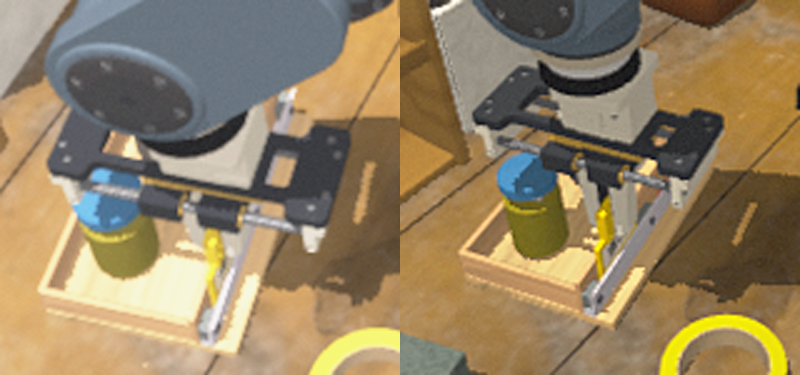

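The holder (scene crop 212,260; side crop 603,245) sits upright in the channel behind the lip, and the blue jar is untouched. I'm handing it in.

```bash
python3 -c "
from station import job
print(job.sign_off())"
```

```text
the job is handed in; nothing more can be done
None
```

The yellow label holder is in the blue-lid jar's bay, label facing out, and was handed in at about 11.5 s, still gripped and pressed home with about 20 N; the jars and the grey holder were left alone.

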